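# Shut the filled days of a weekly pill box

### The arm

A 7-joint arm with a two-finger parallel gripper is mounted at the origin on the work surface; the furniture and walls round the work are solid. World frame = base frame: x ahead of the robot, y to its left, z up, the work surface at z = 0. Lengths are in m, angles in rad, forces in N, time in s.
With the tool pointing down it reaches from about 0.35 to 0.9 m from the base axis. Payload 8.1 kg.
Tool frame: the origin (TCP) lies midway between the tips of the shut fingers; the grasp point (between the pads) lies 19 mm behind it; z points along the fingers, y is the line along which they close (so a half turn about z gives the same grasp; the last joint's range is limited). The gripper opens to 92 mm and grips with 3 to 60 N. Pads are 19 mm wide; open, the fingers measure 130 mm over their backs; the gripper's body (75 mm by 190 mm) begins 47 mm behind the grasp point.
Start: joints at [1.118, 0.434, 0.025, 1.573, -0.012, 1.134, -0.075], TCP at [0.214, -0.587, 0.227] pointing down, gripper open.
Joint ranges: [-2.62, 2.62], [-0.44, 2.09], [-1.27, 1.32], [0.08, 2.57], [-1.32, 4.46], [0.12, 2], [-2.74, 2.74]. Speed limits (rad/s): [2.22, 2.22, 3.01, 3.01, 3.14, 3.14, 3.14].

### API

Orientations are given as a rotation vector (axis times angle).
In Python, from cell import readout, get_image, calibration, ticket gives the robot as it stands. The module is installed in compiled form; this text tells all that it offers.
- The arm moves only by the tool move_arm, never from a script. Its argument "series" is a list of rows, each a list of 6 numbers: the shift along the world's x, y, z as a fraction of full scale, then the turn, a rotation vector about the world's x, y, z as a fraction of full scale. A call has 1 to 5 rows; each row is the pose to reach, as a shift and turn from the pose commanded when the call began; what a row does not reach only later rows make up. Full scale, the value 1, is 0.75 m for a shift and 60 degrees for a turn. A row lasts 1/10 s, in which the tool goes at most 50 mm and 8.59 degrees, less where a joint would pass 70% of its speed; a pose out of reach is approached as far as the arm can. A call with a number of a shift or a turn outside -1 to 1 is refused whole. A call with a gripper value outside its range is refused whole. "claw" is the opening, from -1 (shut) to 1 (fully open), so that 0 is half open, set as the call begins (left out, the last holds). The fingers move at their own pace and stop on an object; "squeeze" is the grip in N (left out, the last holds). Time passes only in rows, so rows that repeat a pose let the fingers close. It gives the time, the measured TCP pose, the force, the opening and the grip force at its end, in the units of the state.
- readout.observe(): the state, without advancing time (a new reading comes with each control period).
- get_image(name): name is "side" or "top"; returns (picture, depth): 384x512x3 uint8, red, green, blue; 384x512 float32, m along the optical axis (not along the pixel's ray), 0 where there is no reading.
- calibration(name): a dict with "fx", "fy", "cx", "cy" (pixels), "view" (4x4, takes a point from world to camera coordinates). Camera axes: x right, y down, z forward; pixel columns grow to the right and rows downward; lengths in m; the calibration is good to about 2 mm. A picture is of the moment at which its call begins. calibration takes no time and is no camera call.
- ticket.sign_off(): hands the job in; it is judged then, once.
The state is a dict: "clock": time; "joints": joint angles; "dq": joint speeds; "joint_efforts": joint torques, N m; "position": TCP position; "ee_rot": TCP orientation; "force": force on the tool from outside, world axes, zero at the start; "ft_torque": the same for the moment, N m; "width": opening from 0.0 (shut) to 1.0 (fully open); "gripper_force": force on a finger pad.
Only numpy, scipy, OpenCV 4.12 (cv2) and the standard library are available. Lean on these libraries where they do the work, as an engineer would, in place of code of your own. Each camera call takes 0.05 s, during which the arm holds its last target. There are 200 camera calls.

### The job

The weekly pill box has been filled for six days and the compartment at one end is still empty. Run the fingertips along the row, pushing the lids over about their hinges and pressing them down, until the six filled compartments are shut flush; the lid of the empty compartment stays standing open, so that the nurse sees it is still to be filled. Be gentle: the box stays about where it lies and is not picked up, and the things round it are left alone.

Things in the scene. Friction and masses are not known exactly. Their poses are not given: they have to be found in the camera images.
- pillbox: Weekly pill box, loose, any yaw: a white row of 7 compartments, 50 mm wide (x), 214 mm long (y), 0.3 kg. Origin: centre of the underside, z up. Base 24 mm high, top 27 mm with lids shut. Compartments 30 mm apart along y; 1 to 6 hold tablets, 7 (+y end) is empty. Lids hinge on their -y side: push them over towards the empty end (+y) and down. Pressing hard while sliding drags the box along.
- lid_1 (a joint): Angle of the flat lid of compartment 1 (the -y end): 0 shut and flush, 1.57 upright, 1.85 leaning back on its stop. Lid 46 mm wide, 3 mm thick, with a thumb tab over the -x side. Hinge along the box's x at y = -105 mm, 24 mm above the underside; free edge, when shut, 25 mm further in +y. Stiff hinge: the lid stays where it is left and takes about 0.25 N at the free edge.
- lid_2 (a joint): Angle of the flat lid of compartment 2: 0 shut and flush, 1.57 upright, 1.85 leaning back on its stop. Lid 46 mm wide, 3 mm thick, with a thumb tab over the -x side. Hinge along the box's x at y = -75 mm, 24 mm above the underside; free edge, when shut, 25 mm further in +y. Stiff hinge: the lid stays where it is left and takes about 0.25 N at the free edge.
- lid_3 (a joint): Angle of the flat lid of compartment 3: 0 shut and flush, 1.57 upright, 1.85 leaning back on its stop. Lid 46 mm wide, 3 mm thick, with a thumb tab over the -x side. Hinge along the box's x at y = -45 mm, 24 mm above the underside; free edge, when shut, 25 mm further in +y. Stiff hinge: the lid stays where it is left and takes about 0.25 N at the free edge.
- lid_4 (a joint): Angle of the flat lid of compartment 4: 0 shut and flush, 1.57 upright, 1.85 leaning back on its stop. Lid 46 mm wide, 3 mm thick, with a thumb tab over the -x side. Hinge along the box's x at y = -15 mm, 24 mm above the underside; free edge, when shut, 25 mm further in +y. Stiff hinge: the lid stays where it is left and takes about 0.25 N at the free edge.
- lid_5 (a joint): Angle of the flat lid of compartment 5: 0 shut and flush, 1.57 upright, 1.85 leaning back on its stop. Lid 46 mm wide, 3 mm thick, with a thumb tab over the -x side. Hinge along the box's x at y = 15 mm, 24 mm above the underside; free edge, when shut, 25 mm further in +y. Stiff hinge: the lid stays where it is left and takes about 0.25 N at the free edge.
- lid_6 (a joint): Angle of the flat lid of compartment 6: 0 shut and flush, 1.57 upright, 1.85 leaning back on its stop. Lid 46 mm wide, 3 mm thick, with a thumb tab over the -x side. Hinge along the box's x at y = 45 mm, 24 mm above the underside; free edge, when shut, 25 mm further in +y. Stiff hinge: the lid stays where it is left and takes about 0.25 N at the free edge.
- lid_7 (a joint): Angle of the flat lid of compartment 7 (the +y end, empty): 0 shut and flush, 1.57 upright, 1.85 leaning back on its stop. Lid 46 mm wide, 3 mm thick, with a thumb tab over the -x side. Hinge along the box's x at y = 75 mm, 24 mm above the underside; free edge, when shut, 25 mm further in +y. Stiff hinge: the lid stays where it is left and takes about 0.25 N at the free edge.
- marker: Bystander: a capped marker pen lying down, 122 mm long, 13 mm thick; origin under its middle, length along its y.
- forceps: Bystander: steel dressing forceps lying flat, 141 mm long, 10 mm high; origin under the middle, length along its y.
- tape_micropore: Bystander: a roll of paper tape lying flat, 58 mm across, 26 mm high; origin at the centre of its underside.
- vial_02: Bystander: a small glass vial standing upright, 21 mm across, 40 mm high; origin at the centre of its foot.

How it is judged:
At the end, for the whole second after the job is handed in: Lids 1 to 6 are shut to within 0.1 rad (under 3 mm at the free edge), lid 7 still stands open by more than 0.8 rad, and the box rests flat on the table within 40 mm of where it lay (value of joint each of lid_1, lid_2, lid_3, lid_4, lid_5, lid_6 below 0.1 rad and value of joint lid_7 above 0.8 rad and height (world z) of pillbox below 0.006 m and angle between pillbox's own z axis and vertical below 0.05 rad and distance of pillbox from where it was at the start of the episode below 0.04 m and linear speed of pillbox below 0.02 m/s); the robot touches nothing.
It fails at once if the pill box is picked up or tipped (underside over 15 mm up, or tilted over 0.2 rad) (height (world z) of pillbox above 0.015 m or angle between pillbox's own z axis and vertical above 0.2 rad).
It fails at once if the pill box is pressed or hit with more than 40 N (contact force between the arm and pillbox above 40 N).
It fails at once if the lid of the empty compartment is folded down (below 0.6 rad) (value of joint lid_7 below 0.6 rad).
It fails at once if a bystander (marker, forceps, tape roll, single vial) is pushed more than 20 mm away (distance of any of marker, forceps, tape_micropore, vial_02 from where it was at the start of the episode above 0.02 m).
It also fails if it takes over 61 s, if anything falls off the work surface, if the arm or the gripper's body presses on something with over 40 N, if the wrist force passes 120 N, or if a joint passes its speed limit or range.

## Working session

There is one attempt and no reset: what is moved stays moved. The work goes in short steps, Python scripts to look and compute and a tool call to move; the robot and the scene stay as the last step left them, time stands still between calls to the robot, and variables do not carry over. Pictures are saved under pics/ and viewed, at most 10 in all, crops included, and the job is handed in when it is done.

Besides the shell and the picture viewer there is one more tool, called after "Call:" as a command line: name --pt "numbers of a row" for each row, then --argument value for the rest. move_arm: Moves the arm, as the interface text tells. Shift numbers are shares of 0.75 m and turn numbers shares of 60 degrees, none past 1 either way. Its arguments: {"type":"object","properties":{"series":{"type":"array"},"claw":{"type":"number"},"squeeze":{"type":"number"}},"required":["series"]}

```bash
mkdir -p pics; cat > h.py <<'E'
import numpy as np, cv2
from cell import readout,get_image,calibration,ticket
def pts(name):
    im,d=get_image(name); c=calibration(name)
    v,u=np.mgrid[0:384,0:512]
    P=np.stack([(u-c['cx'])/c['fx']*d,(v-c['cy'])/c['fy']*d,d,np.ones_like(d)],-1)
    W=P@np.linalg.inv(c['view']).T
    return im,d,W[...,:3]
E
python3 - <<'E'
from h import *
for n in('top','side'):
    im,d,W=pts(n); cv2.imwrite(f'pics/{n}0.png',im[...,::-1]); np.savez(f'{n}0',im=im,d=d,W=W)
    print(n,np.linalg.inv(calibration(n)['view']).round(3).tolist())
print(readout.observe())
E
```

```text
top [[-0.003, -0.996, 0.085, 0.423], [-1.0, 0.002, -0.01, -0.077], [0.01, -0.085, -0.996, 0.983], [0.0, 0.0, 0.0, 1.0]]
side [[0.967, -0.165, 0.195, 0.358], [-0.255, -0.589, 0.767, -0.703], [-0.012, -0.791, -0.612, 0.574], [0.0, 0.0, 0.0, 1.0]]
{'clock': 0.1, 'joints': array([ 1.11836613,  0.43510432,  0.02495133,  1.57397336, -0.01160191,
        1.13399893, -0.07511205]), 'dq': array([ 0.00101136, -0.00278579, -0.00088256, -0.00235086, -0.00037251,
        0.00073179, -0.00060628]), 'joint_efforts': array([ 2.42943352e-03, -6.69133759e+01,  9.87593047e-01, -3.15147686e+01,
       -6.05520420e-02,  3.74202139e-02, -1.90351095e-06]), 'position': array([ 0.21402496, -0.58674343,  0.22606629]), 'ee_rot': array([-3.09239775e+00, -5.46393394e-01,  5.35711227e-04]), 'force': array([-0.33703247, -0.41956692, -0.65191577]), 'ft_torque': array([-0.0006478 ,  0.01942011,  0.05884102]), 'gripper_force': 0.0, 'width': 1.000718985601645}
```

View pics/top0.png

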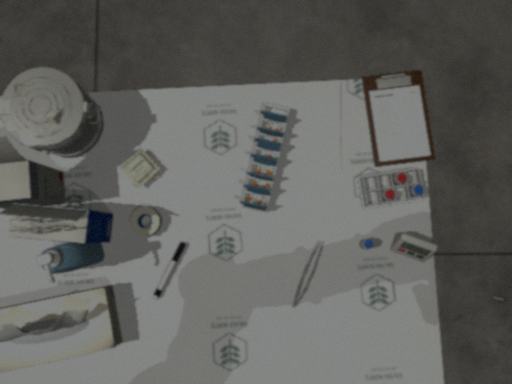

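View pics/side0.png

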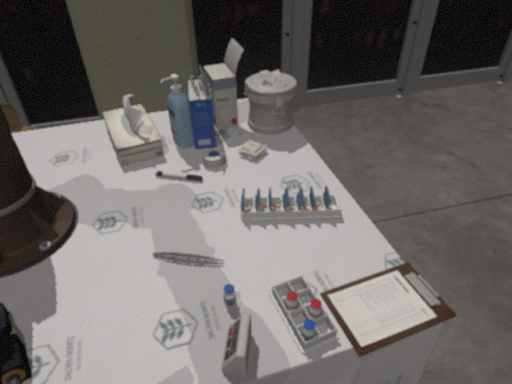

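The top view shows the box at about (265,157), running from (253,205) to (275,108) with all its lids up. The vial is at (370,243), the forceps at (308,273), the tape at (146,220) and the marker at (171,268). Next I'll zoom in to find the empty end.

```bash
python3 - <<'E'
from h import *
t=np.load('top0.npz');s=np.load('side0.npz')
a=cv2.resize(t['im'][95:218,225:305],None,fx=4.8,fy=4.8,interpolation=2)
b=cv2.resize(s['im'][175:230,232:350],(400,590*400//590//2),interpolation=2)
c=np.zeros((590,800,3),np.uint8); c[:a.shape[0],:a.shape[1]]=a[:590]; b=cv2.resize(s['im'][175:230,232:350],(400,186),interpolation=2); c[:186,400:]=b
cv2.imwrite('pics/crop0.png',np.clip(c[...,::-1]*1.5,0,255))
for k in(t,s):
    W=k['W'].reshape(-1,3); m=(k['d'].ravel()>0)&(W[:,2]>.012)&(W[:,2]<.07)&(abs(W[:,0]-.5)<.2)&(abs(W[:,1]+.1)<.12)
    P=W[m]; print(len(P)); 
    print('z hist',np.histogram(P[:,2],12))
    for lo,hi in((.012,.03),(.035,.07)):
        Q=P[(P[:,2]>lo)&(P[:,2]<hi)]; r=cv2.minAreaRect(Q[:,:2].astype(np.float32)*1000); print(lo,r,cv2.boxPoints(r).round().tolist())
    W0=k['W'].reshape(-1,3); print('table z',np.median(W0[(abs(W0[:,0]-.45)<.1)&(abs(W0[:,1]+.0)<.05)&(W0[:,2]<.02)][:,2]))
E
```

```text
1913
z hist (array([156,  45,  75, 349, 222, 141, 132, 149, 142, 179, 252,  71]), array([0.0120313 , 0.01544635, 0.0188614 , 0.02227645, 0.0256915 ,
       0.02910655, 0.0325216 , 0.03593666, 0.03935171, 0.04276676,
       0.04618181, 0.04959686, 0.05301191]))
0.012 ((501.0030212402344, -111.92779541015625), (379.0281677246094, 126.01819610595703), 9.638800621032715) [[304.0, -82.0], [325.0, -206.0], [698.0, -142.0], [677.0, -18.0]]
0.035 ((571.789794921875, -91.80001068115234), (52.865577697753906, 189.08639526367188), 77.19860076904297) [[474.0, -97.0], [658.0, -139.0], [670.0, -87.0], [485.0, -45.0]]
table z 0.0001494096422332558
1666
z hist (array([267, 167, 165, 332, 119,  77,  84,  77,  75,  86, 120,  97]), array([0.01200564, 0.01526876, 0.01853188, 0.02179501, 0.02505813,
       0.02832125, 0.03158437, 0.0348475 , 0.03811062, 0.04137374,
       0.04463686, 0.04789999, 0.05116311]))
0.012 ((503.2685241699219, -109.34729766845703), (375.3138732910156, 119.38764953613281), 7.154690742492676) [[310.0, -73.0], [325.0, -192.0], [697.0, -145.0], [682.0, -27.0]]
0.035 ((572.2966918945312, -91.55780792236328), (56.05952453613281, 188.52833557128906), 76.80150604248047) [[474.0, -97.0], [658.0, -140.0], [670.0, -86.0], [487.0, -43.0]]
table z 0.00015017004206840934[ WARN:0@0.420] global loadsave.cpp:1063 imwrite_ Unsupported depth image for selected encoder is fallbacked to CV_8U.
```

View pics/crop0.png

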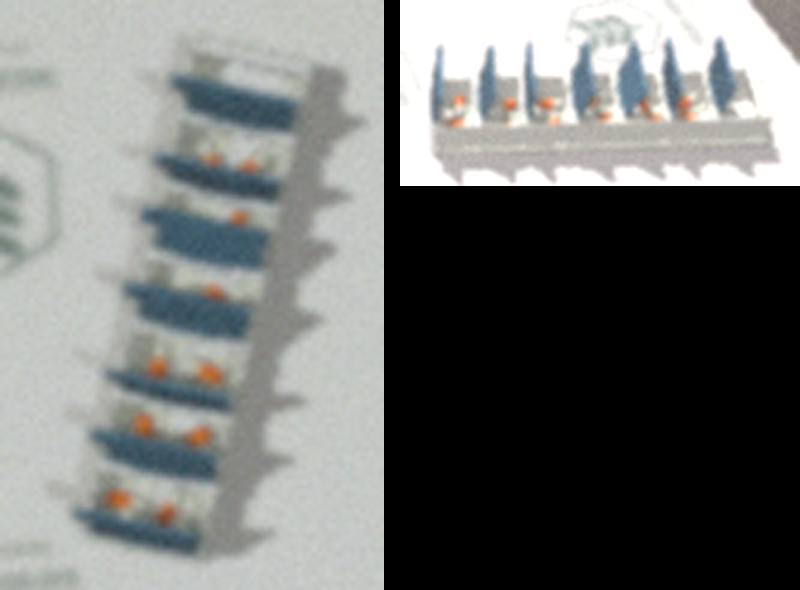

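The crop shows the empty compartment at the far (top, world +x) end, so box +y is about world (0.974,-0.225), and the tabs on world +y agree with that. Next is the precise pose.

```bash
python3 - <<'E'
from h import *
for n in('top0','side0'):
    k=np.load(n+'.npz'); W=k['W'].reshape(-1,3); col=k['im'].reshape(-1,3).astype(int)
    c=np.array([.572,-.092])
    for i in range(3):
        a=np.radians(-13.) if i==0 else a
        y=np.array([np.cos(a),np.sin(a)]);x=np.array([y[1],-y[0]])
        q=(W[:,:2]-c)@np.stack([x,y],1)
        m=(k['d'].ravel()>0)&(abs(q[:,0])<.045)&(abs(q[:,1])<.135)&(W[:,2]>.012)&(W[:,2]<.027)
        r=cv2.minAreaRect(W[m][:,:2].astype(np.float32)*1000)
        p=cv2.boxPoints(r); e=max((p[1]-p[0],p[2]-p[1]),key=np.linalg.norm); e=e*np.sign(e[0]); a=np.arctan2(e[1],e[0]); c=np.array(r[0])/1000
    print(n,c.round(4),np.degrees(a).round(2),r[1])
    y=np.array([np.cos(a),np.sin(a)]);x=np.array([y[1],-y[0]]);q=(W[:,:2]-c)@np.stack([x,y],1)
    blue=(col[:,2]-col[:,0]>15)&(abs(q[:,0])<.035)&(abs(q[:,1])<.13)&(W[:,2]>.01)&(W[:,2]<.07)
    for j in range(7):
        h=-.105+.03*j; m=blue&(q[:,1]>h-.014)&(q[:,1]<h+.014)
        if m.sum()>5: print(j+1,m.sum(),'top z %.4f'%np.percentile(W[m,2],95),'y at top %.4f, y at low %.4f hinge %.3f'%(np.median(q[m&(W[:,2]>.042),1]),np.median(q[m&(W[:,2]<.036),1]),h), 'x',np.percentile(q[m,0],[3,97]).round(4))
E
```

```text
top0 [ 0.5826 -0.0975] -12.87 (50.864830017089844, 215.75558471679688)
1 76 top z 0.0505 y at top -0.1018, y at low -0.1055 hinge -0.105 x [-0.0214  0.02  ]
2 126 top z 0.0502 y at top -0.0691, y at low -0.0745 hinge -0.075 x [-0.0214  0.0207]
3 56 top z 0.0514 y at top -0.0444, y at low -0.0464 hinge -0.045 x [-0.0191  0.0203]
4 157 top z 0.0488 y at top -0.0078, y at low -0.0143 hinge -0.015 x [-0.0232  0.0206]
5 190 top z 0.0478 y at top 0.0242, y at low 0.0158 hinge 0.015 x [-0.0233  0.0209]
6 77 top z 0.0509 y at top 0.0462, y at low 0.0438 hinge 0.045 x [-0.0232  0.0198]
7 145 top z 0.0499 y at top 0.0794, y at low 0.0749 hinge 0.075 x [-0.0225  0.0207]
side0 [ 0.5828 -0.098 ] -12.97 (54.24538803100586, 213.3810577392578)
1 31 top z 0.0506 y at top -0.1012, y at low -0.1001 hinge -0.105 x [-0.0244  0.0227]
2 61 top z 0.0488 y at top -0.0689, y at low -0.0743 hinge -0.075 x [-0.0174  0.0231]
3 24 top z 0.0507 y at top -0.0438, y at low -0.0398 hinge -0.045 x [-0.0239  0.0225]
4 84 top z 0.0483 y at top -0.0080, y at low -0.0142 hinge -0.015 x [-0.0209  0.0223]
5 104 top z 0.0470 y at top 0.0243, y at low 0.0163 hinge 0.015 x [-0.0193  0.0215]
6 51 top z 0.0500 y at top 0.0461, y at low 0.0437 hinge 0.045 x [-0.0225  0.0221]
7 84 top z 0.0491 y at top 0.0794, y at low 0.0743 hinge 0.075 x [-0.0164  0.0219]
```

Call:
move_arm --pt "0.297 0.697 0 0 0 -0.549" --pt "0.297 0.697 0 0 0 -0.549" --pt "0.297 0.697 0 0 0 -0.549" --pt "0.297 0.697 0 0 0 -0.549" --pt "0.297 0.697 0 0 0 -0.549" --claw -1 --squeeze 10

```text
clock: 0.6
position: [0.3118, -0.3569, 0.2265]
ee_rot: [-3.121, 0.36, 0.0]
force: [1.3, -1.0, -0.2]
width: 0.612
gripper_force: 0.0
```

Call:
move_arm --pt "0.167 0.39 0 0 0 0" --pt "0.167 0.39 0 0 0 0" --pt "0.167 0.39 0 0 0 0" --pt "0.167 0.39 0 0 0 0" --pt "0.167 0.39 0 0 0 0"

```text
clock: 1.1
position: [0.4101, -0.1272, 0.2268]
ee_rot: [3.121, -0.353, 0.0]
force: [1.3, 0.4, 0.4]
width: 0.177
gripper_force: 0.0
```

Call:
move_arm --pt "0 0 0 0 0 0" --pt "0 0 0 0 0 0"

```text
clock: 1.3
position: [0.41, -0.1282, 0.2266]
ee_rot: [3.122, -0.348, -0.001]
force: [-0.6, 0.2, 0.6]
width: 0.02
gripper_force: 0.0
```

Call:
move_arm --pt "0.036 0.085 0 0 0 0" --pt "0.036 0.085 0 0 0 0" --pt "0.036 0.085 -0.06 0 0 0" --pt "0.036 0.085 -0.12 0 0 0" --pt "0.036 0.085 -0.142 0 0 0"

```text
clock: 1.8
position: [0.4341, -0.0671, 0.1168]
ee_rot: [3.12, -0.356, -0.008]
force: [-1.0, 0.7, 0.1]
width: 0.005
gripper_force: 0.0
```

Call:
move_arm --pt "0 0 -0.04 0 0 0" --pt "0 0 -0.08 0 0 0" --pt "0 0 -0.104 0 0 0" --pt "0 0 -0.104 0 0 0" --pt "0 0 -0.104 0 0 0"

```text
clock: 2.3
position: [0.4366, -0.0666, 0.0424]
ee_rot: [3.121, -0.356, -0.001]
force: [-0.5, -0.1, -0.1]
width: 0.005
gripper_force: 0.0
```

```bash
python3 - <<'E'
from h import *
o=readout.observe();print(o['clock'],o['position'],o['force'])
a,d,W=pts('top');b,_,_=pts('side')
A=cv2.resize(a[85:225,215:315],(400,560),interpolation=2);B=cv2.resize(b[130:230,220:350],(400,308),interpolation=2)
c=np.zeros((560,800,3),np.uint8);c[:,:400]=A;c[:308,400:]=B;cv2.imwrite('pics/c1.png',c[...,::-1])
E
```

```text
2.3 [ 0.43659486 -0.06657554  0.04239497] [-0.53308981 -0.14473504 -0.08136431]
```

View pics/c1.png

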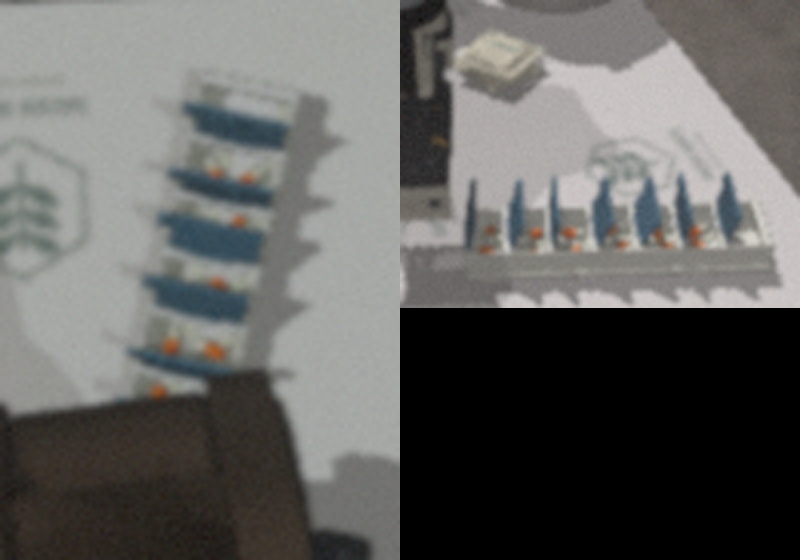

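The top view shows the gripper body lying across the row, just behind lid 1. The side view shows the fingertip at about (440,215) and lid 1 at (468,215), so the gap is smaller than expected. I'll measure the tip's extent from the depth image.

```bash
cat >> h.py <<'E'
a0=np.radians(-12.9); Y=np.array([np.cos(a0),np.sin(a0)]); X=np.array([Y[1],-Y[0]]); C=np.array([.583,-.098])
B=lambda W:np.concatenate([(W[...,:2]-C)@np.stack([X,Y],1),W[...,2:]],-1)
E
python3 - <<'E'
from h import *
print('tcp',B(readout.observe()['position']).round(4))
im,d,W=pts('side'); q=B(W.reshape(-1,3)); col=im.reshape(-1,3).astype(int)
for lo,hi in((.035,.045),(.045,.055),(.055,.07),(.07,.09),(.09,.11)):
    m=(d.ravel()>0)&(col.max(1)<110)&(abs(q[:,0])<.08)&(q[:,1]<-.112)&(q[:,1]>-.22)&(q[:,2]>lo)&(q[:,2]<hi)
    if m.sum()>3: print(lo,m.sum(),np.percentile(q[m],[3,97],axis=0).round(4).tolist())
E
```

```text
tcp [ 0.0014 -0.1489  0.0432]
```

```bash
python3 - <<'E'
from h import *
im,d,W=pts('side'); q=B(W)
for v in(170,185,192,197,200,203): 
    print(v,[(u,q[v,u].round(3).tolist(),im[v,u].tolist()) for u in(222,228,232,235,238)])
E
```

```text
170 [(222, [0.021, -0.14, 0.132], [41, 42, 43]), (228, [0.05, -0.126, 0.153], [41, 37, 41]), (232, [0.022, -0.12, 0.133], [41, 41, 39]), (235, [0.024, -0.114, 0.133], [48, 45, 45]), (238, [-0.162, -0.115, 0.0], [171, 167, 167])]
185 [(222, [0.095, -0.135, 0.153], [47, 48, 47]), (228, [0.095, -0.125, 0.152], [49, 46, 48]), (232, [0.093, -0.118, 0.15], [48, 43, 47]), (235, [0.09, -0.112, 0.148], [80, 80, 80]), (238, [-0.098, -0.115, 0.002], [176, 171, 172])]
192 [(222, [0.092, -0.136, 0.134], [110, 107, 100]), (228, [0.095, -0.125, 0.136], [110, 107, 101]), (232, [0.094, -0.118, 0.135], [113, 107, 102]), (235, [0.095, -0.113, 0.136], [115, 113, 105]), (238, [-0.076, -0.115, -0.002], [175, 173, 169])]
197 [(222, [0.087, -0.138, 0.119], [108, 105, 100]), (228, [0.086, -0.127, 0.117], [112, 107, 101]), (232, [0.087, -0.119, 0.118], [95, 90, 85]), (235, [0.087, -0.114, 0.117], [109, 108, 100]), (238, [-0.055, -0.115, -0.0], [172, 168, 168])]
200 [(222, [0.086, -0.138, 0.111], [119, 115, 112]), (228, [0.085, -0.127, 0.109], [126, 121, 117]), (232, [0.088, -0.12, 0.111], [123, 119, 113]), (235, [0.086, -0.114, 0.11], [131, 129, 124]), (238, [-0.045, -0.114, -0.001], [159, 158, 157])]
203 [(222, [-0.036, -0.151, -0.0], [166, 163, 162]), (228, [-0.035, -0.137, -0.0], [174, 172, 169]), (232, [-0.033, -0.128, 0.001], [146, 146, 145]), (235, [-0.035, -0.121, -0.001], [173, 169, 169]), (238, [-0.033, -0.114, 0.0], [177, 172, 170])]
```

Call:
move_arm --pt "0.038 -0.009 0 0 0 0" --pt "0.048 -0.011 0 0 0 0" --pt "0.055 -0.0125 -0.003 0 0 0" --pt "0.061 -0.014 -0.007 0 0 0" --pt "0.066 -0.015 -0.011 0 0 0"

```text
clock: 3.0
position: [0.4861, -0.0766, 0.0338]
ee_rot: [3.122, -0.353, -0.001]
force: [-0.5, -0.1, -0.8]
width: 0.004
gripper_force: 0.1
```

Call:
move_arm --pt "0.004 -0.001 -0.005 0 0 0" --pt "0.005 -0.001 -0.008 0 0 0" --pt "0.005 -0.001 -0.01 0 0 0" --pt "0.005 -0.001 -0.01 0 0 0"

```text
clock: 3.4
position: [0.4901, -0.0774, 0.0272]
ee_rot: [3.121, -0.353, 0.0]
force: [-2.7, -0.2, 12.8]
width: 0.002
gripper_force: 6.3
```

Call:
move_arm --pt "0 0 0.021 0 0 0" --pt "0.0156 -0.0036 0.021 0 0 0" --pt "0.0234 -0.0054 0.018 0 0 0" --pt "0.03 -0.007 0.014 0 0 0" --pt "0.035 -0.008 0.01 0 0 0"

```text
clock: 3.9
position: [0.5165, -0.0835, 0.033]
ee_rot: [3.122, -0.353, -0.002]
force: [-0.2, 0.6, -0.6]
width: 0.004
gripper_force: 0.1
```

Call:
move_arm --pt "0.004 -0.001 -0.005 0 0 0" --pt "0.004 -0.001 -0.008 0 0 0" --pt "0.004 -0.001 -0.01 0 0 0" --pt "0.004 -0.001 -0.01 0 0 0"

```text
clock: 4.3
position: [0.5196, -0.0842, 0.0272]
ee_rot: [3.121, -0.353, 0.001]
force: [-2.2, -0.1, 11.2]
width: 0.004
gripper_force: 6.0
```

```bash
python3 - <<'E'
from h import *
o=readout.observe();print(B(o['position']).round(4),o['force'].round(1))
b,_,W=pts('side'); cv2.imwrite('pics/c2.png',cv2.resize(b[150:230,230:360],(780,480),interpolation=2)[...,::-1])
E
```

```text
[ 0.0007 -0.0649  0.0272] [-2.2 -0.1 11.2]
```

View pics/c2.png

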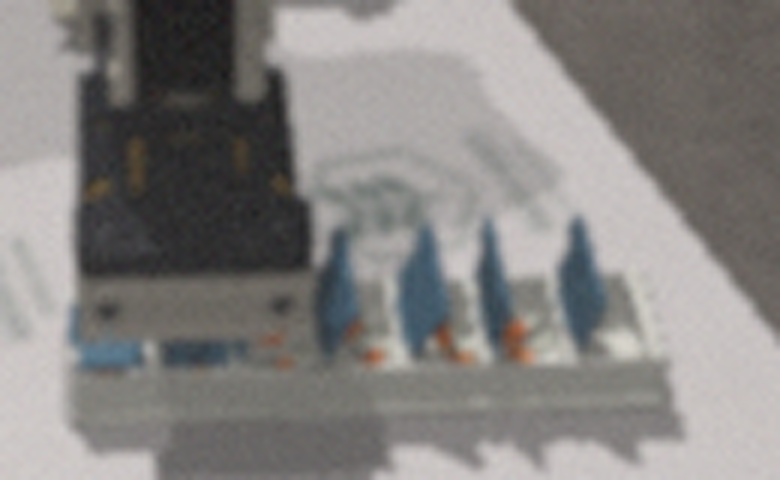

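The side view shows lids 1 (110,352) and 2 (195,352) lying flat, the others still up and the box where it was. I'll repeat the same cycle.

Call:
move_arm --pt "0 0 0.021 0 0 0" --pt "0.0156 -0.0036 0.021 0 0 0" --pt "0.0234 -0.0054 0.018 0 0 0" --pt "0.03 -0.007 0.014 0 0 0" --pt "0.035 -0.008 0.01 0 0 0"

```text
clock: 4.85
position: [0.5457, -0.0903, 0.033]
ee_rot: [3.122, -0.353, -0.002]
force: [-0.2, 0.1, 1.0]
width: 0.001
gripper_force: 0.1
```

Call:
move_arm --pt "0.004 -0.001 -0.005 0 0 0" --pt "0.004 -0.001 -0.008 0 0 0" --pt "0.004 -0.001 -0.01 0 0 0" --pt "0.004 -0.001 -0.01 0 0 0"

```text
clock: 5.25
position: [0.5488, -0.091, 0.0272]
ee_rot: [3.121, -0.353, 0.001]
force: [-2.3, -0.9, 10.7]
width: 0.007
gripper_force: 5.6
```

Call:
move_arm --pt "0 0 0.021 0 0 0" --pt "0.0156 -0.0036 0.021 0 0 0" --pt "0.0234 -0.0054 0.018 0 0 0" --pt "0.03 -0.007 0.014 0 0 0" --pt "0.035 -0.008 0.01 0 0 0"

```text
clock: 5.75
position: [0.575, -0.097, 0.0329]
ee_rot: [3.122, -0.353, -0.002]
force: [-0.1, -0.9, 0.7]
width: 0.004
gripper_force: 0.1
```

Call:
move_arm --pt "0.004 -0.001 -0.005 0 0 0" --pt "0.004 -0.001 -0.008 0 0 0" --pt "0.004 -0.001 -0.01 0 0 0" --pt "0.004 -0.001 -0.01 0 0 0"

```text
clock: 6.15
position: [0.5781, -0.0977, 0.0273]
ee_rot: [3.121, -0.353, 0.001]
force: [-2.7, 0.5, 9.8]
width: 0.006
gripper_force: 5.2
```

Call:
move_arm --pt "0 0 0.021 0 0 0" --pt "0.0156 -0.0036 0.021 0 0 0" --pt "0.0234 -0.0054 0.018 0 0 0" --pt "0.03 -0.007 0.014 0 0 0" --pt "0.035 -0.008 0.01 0 0 0"

```text
clock: 6.65
position: [0.6039, -0.1037, 0.0331]
ee_rot: [3.122, -0.353, -0.002]
force: [-0.1, -0.5, 0.1]
width: 0.004
gripper_force: 0.1
```

Call:
move_arm --pt "0.004 -0.001 -0.005 0 0 0" --pt "0.004 -0.001 -0.008 0 0 0" --pt "0.004 -0.001 -0.01 0 0 0" --pt "0.004 -0.001 -0.01 0 0 0"

```text
clock: 7.05
position: [0.6072, -0.1044, 0.0273]
ee_rot: [3.121, -0.353, 0.0]
force: [-2.3, 1.1, 10.1]
width: 0.004
gripper_force: 5.0
```

```bash
python3 - <<'E'
from h import *
o=readout.observe();print(B(o['position']).round(4),o['force'].round(1))
b,_,W=pts('side'); cv2.imwrite('pics/c3.png',cv2.resize(b[150:230,230:360],(780,480),interpolation=2)[...,::-1])
E
```

```text
[0.0008 0.025  0.0273] [-2.3  1.1 10.1]
```

View pics/c3.png

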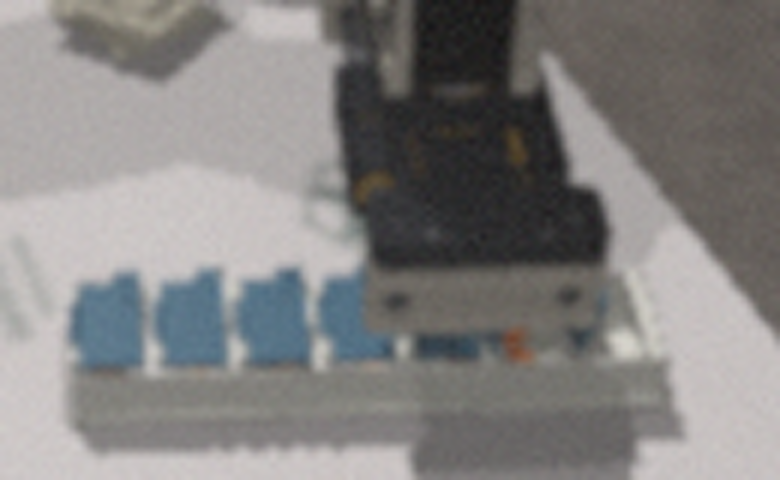

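Lids 1–5 are flat and the box hasn't moved. Now lid 6, stopping slightly short to stay clear of lid 7.

Call:
move_arm --pt "0 0 0.021 0 0 0" --pt "0.0156 -0.0036 0.021 0 0 0" --pt "0.0234 -0.0054 0.018 0 0 0" --pt "0.03 -0.007 0.014 0 0 0" --pt "0.035 -0.008 0.01 0 0 0"

```text
clock: 7.6
position: [0.6331, -0.1104, 0.0331]
ee_rot: [3.122, -0.353, -0.002]
force: [-0.8, 0.9, 0.6]
width: 0.001
gripper_force: 0.1
```

Call:
move_arm --pt "0.003 -0.001 -0.005 0 0 0" --pt "0.003 -0.001 -0.008 0 0 0" --pt "0.003 -0.001 -0.01 0 0 0" --pt "0.003 -0.001 -0.01 0 0 0"

```text
clock: 8.0
position: [0.6356, -0.1112, 0.0273]
ee_rot: [3.121, -0.353, 0.0]
force: [-3.4, 0.1, 9.5]
width: 0.005
gripper_force: 4.8
```

Call:
move_arm --pt "0 0 0.02 0 0 0" --pt "-0.01 0.002 0.07 0 0 0" --pt "-0.05 0.01 0.13 0 0 0" --pt "-0.11 0.02 0.18 0 0 0" --pt "-0.17 0.02 0.2 0 0 0"

```text
clock: 8.5
position: [0.518, -0.0954, 0.1757]
ee_rot: [-3.121, 0.351, -0.007]
force: [0.2, -0.7, 1.0]
width: 0.005
gripper_force: 0.0
```

Call:
move_arm --pt "-0.05 -0.05 0 0 0 0" --pt "-0.1 -0.1 0 0 0 0" --pt "-0.13 -0.15 0 0 0 0" --pt "-0.16 -0.2 0 0 0 0" --pt "-0.16 -0.25 0 0 0 0"

```text
clock: 9.0
position: [0.3937, -0.2854, 0.1735]
ee_rot: [3.121, -0.356, -0.002]
force: [1.2, -0.2, 0.5]
width: 0.006
gripper_force: 0.0
```

```bash
python3 - <<'E'
from h import *
b,d,W=pts('side'); a,dt,Wt=pts('top')
c=np.zeros((560,800,3),np.uint8);c[:,:400]=cv2.resize(a[85:225,215:315],(400,560),interpolation=2);c[:308,400:]=cv2.resize(b[150:250,225:355],(400,308),interpolation=2)
cv2.imwrite('pics/c4.png',c[...,::-1])
for im,D,w in((b,d,W),(a,dt,Wt)):
    q=B(w.reshape(-1,3)); col=im.reshape(-1,3).astype(int)
    for j in range(7):
        h=-.105+.03*j
        m=(col[:,2]-col[:,0]>15)&(D.ravel()>0)&(abs(q[:,0])<.022)&(q[:,1]>h+.002)&(q[:,1]<h+.026)&(q[:,2]>.01)
        if m.sum()>8:
            s=np.polyfit(q[m,1],q[m,2],1)[0]; print(j+1,m.sum(),'z %.4f max %.4f slope %.2f'%(np.median(q[m,2]),np.percentile(q[m,2],97),s))
E
```

```text
1 146 z 0.0275 max 0.0288 slope -0.02
2 139 z 0.0274 max 0.0294 slope -0.00
3 138 z 0.0275 max 0.0295 slope -0.01
4 137 z 0.0275 max 0.0293 slope -0.00
5 133 z 0.0275 max 0.0293 slope -0.02
6 141 z 0.0275 max 0.0297 slope -0.03
7 47 z 0.0464 max 0.0500 slope 1.61
1 245 z 0.0274 max 0.0307 slope -0.02
2 241 z 0.0275 max 0.0309 slope -0.00
3 239 z 0.0275 max 0.0308 slope -0.01
4 241 z 0.0276 max 0.0314 slope 0.01
5 239 z 0.0272 max 0.0303 slope -0.01
6 249 z 0.0276 max 0.0307 slope -0.03
7 70 z 0.0464 max 0.0514 slope 1.72
```

View pics/c4.png

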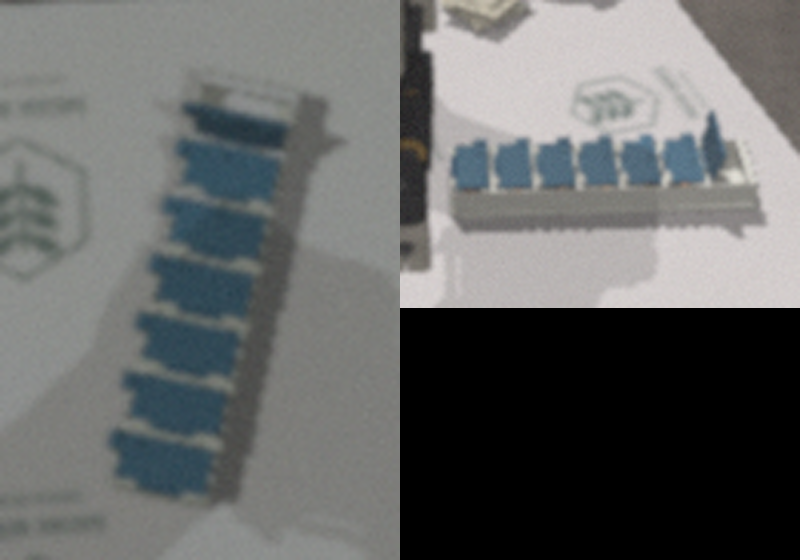

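Lids 1–6 are flat at z = 27.5 mm, lid 7 at (235,125) still stands, the box hasn't moved and the arm is clear. I'll hand it in.

```bash
python3 -c "
from cell import ticket
print(ticket.sign_off())"
```

```text
the job is handed in; nothing more can be done
None
```

The job is handed in: lids 1–6 measure flat at 27.5 mm, lid 7 still stands open, the box shows no visible shift, the arm's path kept clear of the other items, and it took about 9 s of the 61 s allowed; the hand-in returned no verdict.

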